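# Seat the tea hopper and hold the filling paddle level

### The arm

A 7-joint arm with a two-finger parallel gripper is mounted at the origin on the work surface. World frame = base frame: x ahead of the robot, y to its left, z up, the work surface at z = 0. Lengths are in m, angles in rad, forces in N, time in s.
With the tool pointing down it reaches from about 0.425 to 0.925 m from the base axis. Payload 6.8 kg.
Tool frame: the origin (TCP) lies at the very end of the fingers, on their centre line; the grasp point (between the pads) lies 19 mm behind it; y points along the fingers, z is the direction in which the jaws open and shut, and the axes are right-handed (so a half turn about y gives the same grasp; the last joint's range is limited). The gripper opens to 85 mm and grips with 20 to 120 N. Pads are 22 mm wide; open, the fingers measure 114 mm over their backs; the gripper's body (76 mm by 85 mm) begins 54 mm behind the grasp point. The pads swing forward as they close: fully open they stand 13 mm farther back than shut.
Start: joints at [-1.452, 0.477, 0.022, 1.555, -0.011, 1.109, -0.083], TCP at [0.152, 0.658, 0.231] pointing down, gripper open.
Joint ranges: [-2.96, 2.96], [-0.34, 2.1], [-1.41, 1.46], [0.24, 2.44], [-1.37, 4.51], [0.17, 1.92], [-2.96, 2.96]. Speed limits (rad/s): [2.39, 2.39, 3.14, 3.14, 3.14, 3.14, 3.14].

### API

Orientations are given as a unit quaternion [w, x, y, z].
In Python, from station import * gives the robot as it stands.
- The arm moves only by the shell command python3 -m jog 'ROWS' [OPENING] [FORCE]. ROWS is JSON, a list of rows, each a list of 2 entries, a list of its own where there are three numbers: the shift along the tool's x, y, z in mm, then the turn about the tool's y in rad. A call has 1 to 20 rows; each row is the pose to reach, as a shift and turn from the pose commanded when the call began, along the tool's axes at that moment; what a row does not reach only later rows make up. A row lasts 1/12 s, in which the tool goes at most 41.7 mm and 7.16 degrees, less where a joint would pass 70% of its speed; a pose out of reach is approached as far as the arm can. A call with a gripper value outside its range is refused whole. OPENING is the finger opening in mm, from 0 to 85.4, set as the call begins (- or left out, the last holds). The fingers move at their own pace and stop on an object; FORCE is the grip in N (left out, the last holds). Time passes only in rows, so rows that repeat a pose let the fingers close. It gives the time, the measured TCP pose, the force and the opening at its end, in the units of the state.
- get_obs(): the state, without advancing time (a new reading comes with each control period).
- read_camera(name): name is "scene" or "top" or "wrist"; returns a dict with "img" (400x640x3 uint8, red, green, blue), "depth" (400x640 float32, m along the optical axis (not along the pixel's ray), 0 where there is no reading), "fx", "fy", "cx", "cy" (pixels), "k1" (the pictures are not rectified: a ray, as slopes to the right and down, at radius r is drawn at 1 + k1 r^2 times it, then the intrinsics apply), "rvec" (rotation vector, rad) and "tvec" (3), from world to camera coordinates, as OpenCV has them. Camera axes: x right, y down, z forward; pixel columns grow to the right and rows downward; lengths in m; the calibration is good to about 2 mm. A picture is of the moment at which its call begins.
- hand_in(): hands the job in, once; it reports no verdict.
The state is a dict: "t": time; "q": joint angles; "joint_vel": joint speeds; "joint_torque": joint torques, N m; "eef_pos": TCP position; "tool_rot": TCP orientation; "contact_force": force on the tool from outside, world axes, zero at the start; "torque": the same for the moment, N m; "gripper_width": opening from 0.0 (shut) to 1.0 (fully open).
Only numpy, scipy, OpenCV 4.12 (cv2) and the standard library are available. Lean on these libraries where they do the work, as an engineer would, in place of code of your own. Each camera call takes 0.05 s, during which the arm holds its last target.

### The job

Lower the metal hopper plate gently, without dropping it, over the two pins of the wooden tea-filling stand until it lies flush on the deck, and let go of it. Then press the stand's spring paddle down until its sloping tread is level, half-way through its travel, and keep it held there with the gripper so I can pour tea through the hopper: finish while still holding it. Leave the tins, the green funnel and the strainer where they are.

Things in the scene. Friction and masses are not known exactly. Their poses are not given: they have to be found in the camera images.
- hopper: Loose hopper plate, about 0.24 kg, bare aluminium: flat plate 100 (its x) x 150 (its y) x 8 mm with a square open collar on its middle. Two round through holes, 10.5 mm in diameter, at x = 0, y = -62 and +62 mm. Origin: centre of the plate's underside; z up, out of the collar. It fits the pins either way round (half a turn).
- collar_mid (a point): Centre of the hopper plate's collar, half-way up it, 35.5 mm above the plate's underside; axes as the plate's. The collar is 46 x 46 mm outside, sides along the plate's x and y, walls 3 mm, from 8 to 63 mm above the underside. Can be gripped from above across two opposite outer faces; the centre of mass lies on its axis.
- stand: Wooden filling stand, fixed. Origin: centre of its underside, on the shelf; x points away from the paddle end, y along the two pins. Base 130 x 150 x 8 mm, side walls at y = -69 and +69 mm, deck 100 (x) x 150 (y) mm, top 90 mm up, 36 mm square hole in its middle. Steel pins 8 mm in diameter on the deck at x = 0, y = -62 and +62 mm, 14 mm high, straight for 6 mm, then tapering to 3 mm.
- deck_mid (a point): Middle of the deck's top face, 90 mm above the shelf, half-way between the pins; axes as the stand's. The seated hopper plate's underside centre lies here, with its collar top 153 mm above the shelf.
- paddle (a joint): Angle of the spring paddle, rad: 0 released (tread sloping up 0.14 rad towards its free end), 0.14 tread level, half its travel, 0.28 bottom stop. It grows as the tread is pressed down and springs back when let go. Hinge along the stand's y at x = +42 mm, 58 mm above the shelf. Pressed at mid-tread it takes about 3 N to start, 6 N at level, 9 N at the stop.
- paddle_top (a point): Middle of the top face of the paddle's tread, a steel plate 66 mm long (stand's x) x 44 mm wide x 6 mm thick beyond the stand's -x end. Released it lies 119 mm on the -x side of the stand's middle, 84 mm above the shelf; level: 121.5 mm, 61 mm above the shelf; at the bottom stop 38 mm above the shelf. Axes tilt with the tread.
- open_tin: Bystander: small open round tin, 58 mm in diameter, 30 mm high, standing loose on the stand's base under the deck hole. Origin: centre of its underside.
- lidded_tin: Bystander: round steel tin with aluminium lid, 62 mm in diameter, 40 mm high, beyond the work. Origin: centre of its underside.
- funnel: Bystander: green funnel standing mouth down, 80 mm wide, 75 mm high, beyond the work. Origin: centre of its mouth, on the shelf.
- strainer: Bystander: stainless tea strainer ball, 48 mm in diameter, with two thin clip handles, 160 mm long in all, lying on the robot's side of the work. Origin: on the shelf under the ball's centre; handles point along its -x.
Mind the look-alikes: they are no part of the job. Of the things shaped like the hopper, the aluminium one is meant.

How it is judged:
On the way, in this order (a step that is already met when the one before it is completed fails the run):
1. the hopper plate lies flush on the deck over both pins and has been let go, the paddle still released (horizontal distance between hopper and deck_mid below 0.004 m and z of hopper in the frame of deck_mid between -0.0025 and 0.0025 m and angle between the y axis of hopper and the y axis of stand, either way round below 0.06 rad and angle between hopper's own z axis and vertical below 0.03 rad and contact force between the fingers and hopper below 0.3 N and value of joint paddle below 0.05 rad), for 0.2 s.
2. the robot holds the paddle's tread level, the plate still flush (horizontal distance between hopper and deck_mid below 0.004 m and z of hopper in the frame of deck_mid between -0.0025 and 0.0025 m and angle between the y axis of hopper and the y axis of stand, either way round below 0.06 rad and angle between hopper's own z axis and vertical below 0.03 rad and value of joint paddle between 0.1 and 0.18 rad and contact force between any of the fingers, the arm and stand above 1.5 N), for 0.5 s.
At the end, for the whole second after the job is handed in: Robot still pressing the paddle (over 1.5 N), steady at 0.14 rad within 0.04; hopper plate let go, flush on the deck over both pins: height within 2.5 mm, centred within 4 mm, square within 0.06 rad, tilt under 0.03 rad; tins, funnel and strainer within 15 mm of their start (all of step 2 and contact force between the fingers and hopper below 0.3 N and linear speed of hopper below 0.02 m/s and velocity of joint paddle between -0.05 and 0.05 rad/s and distance of each of open_tin, lidded_tin, funnel, strainer from where it was at the start of the episode below 0.015 m); the arm keeps its last pose, push and grip.
It fails at once if a tin, the funnel or the strainer is moved more than 15 mm (distance of any of open_tin, lidded_tin, funnel, strainer from where it was at the start of the episode above 0.015 m).
It fails at once if the hopper plate is dropped (falls free faster than 0.45 m/s, about 10 mm of fall) (linear speed of hopper above 0.45 m/s and contact force between the fingers and hopper below 0.1 N).
It also fails if it takes over 53 s, if anything falls off the work surface, if the arm or the gripper's body presses on something with over 40 N, if the wrist force passes 120 N, or if a joint passes its speed limit or range.

## Working session

There is one attempt and no reset: what is moved stays moved. The work goes in short steps, Python scripts to look and compute and a shell command to move; the robot and the scene stay as the last step left them, time stands still between calls to the robot, and variables do not carry over. Pictures are saved under pics/ and viewed, and the job is handed in when it is done.

```bash
ls; mkdir -p pics; python3 - <<'E'
from station import *
import cv2
o=get_obs(); print({k:(v if not hasattr(v,'round') else v.round(3)) if k!='x' else 0 for k,v in o.items()})
for n in ("scene","top","wrist"):
    c=read_camera(n); cv2.imwrite(f"pics/{n}0.png",c["img"][:,:,::-1]); print(n,c["fx"],c["fy"],c["cx"],c["cy"],c["k1"],c["rvec"],c["tvec"])
E
```

```text
pics
{'t': 0.0, 'q': array([-1.452,  0.478,  0.022,  1.556, -0.011,  1.109, -0.083]), 'joint_vel': array([ 0.   , -0.   ,  0.001,  0.   , -0.003,  0.001,  0.   ]), 'joint_torque': array([ 0.0000e+00, -5.9646e+01,  1.6080e+00, -2.8120e+01,  1.2000e-02,
        9.0000e-03, -0.0000e+00]), 'eef_pos': array([0.152, 0.657, 0.23 ]), 'tool_rot': array([-0.702,  0.703, -0.08 ,  0.08 ]), 'contact_force': array([ 0.601,  0.007, -0.039]), 'torque': array([ 0.027,  0.018, -0.037]), 'gripper_width': 0.9976589370656664}
scene 363.0359361698609 363.0359361698609 315.23670001209064 197.47467577011338 -0.08007442201997096 [ 1.05172488  2.23491443 -1.18340084] [ 0.31475667 -0.21181286  1.50458073]
top 409.84873600832657 409.84873600832657 318.28420508124543 206.2415336165452 -0.06478085192946736 [ 2.20434093 -2.16149913  0.08772673] [0.1023478  0.61837518 0.96452458]
wrist 291.1349060892535 291.1349060892535 319.3766591524606 196.4631825888805 0.004643493991801619 [-2.24924086 -1.7884121  -0.29007604] [-0.67466843 -0.04080602  0.38111537]
```

View pics/top0.png

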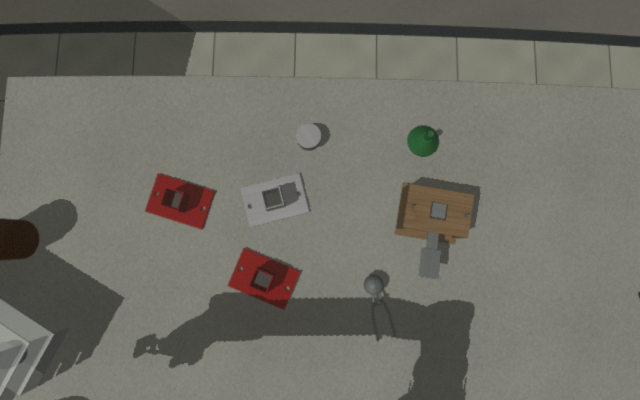

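View pics/scene0.png

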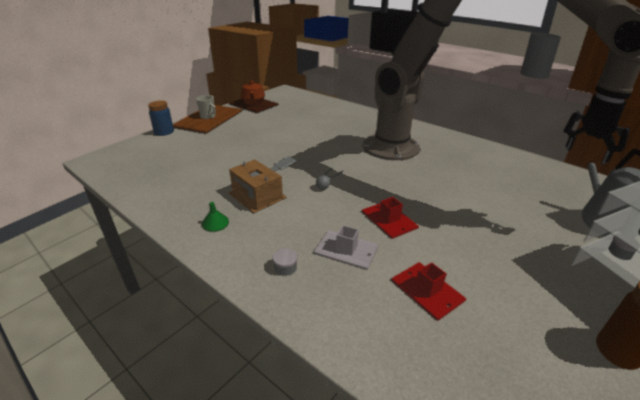

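View pics/wrist0.png

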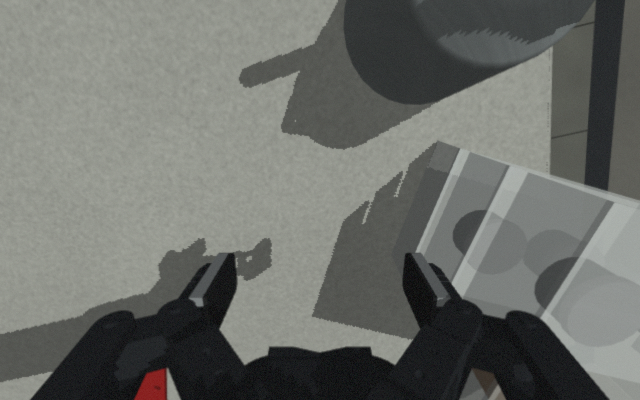

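Three things are shaped like the hopper in the top image: red at (180,200), red at (265,278) and bare grey metal at (274,200). The grey one fits "bare aluminium". I'll confirm it with enlarged crops.

```bash
cat > h.py <<'E'
from station import *
import numpy as np, cv2
def K(c): return np.array([[c["fx"],0,c["cx"]],[0,c["fy"],c["cy"]],[0,0,1]])
def RT(c): return cv2.Rodrigues(np.array(c["rvec"],float))[0],np.array(c["tvec"],float)
def ray(c,px):
    p=cv2.undistortPoints(np.array(px,float).reshape(-1,1,2),K(c),np.array([c["k1"],0,0,0.])).reshape(-1,2)
    R,t=RT(c); d=np.c_[p,np.ones(len(p))]@R; return -R.T@t,d
def onz(c,px,z):
    o,d=ray(c,px); return o+d*((z-o[2])/d[:,2])[:,None]
def proj(c,X):
    return cv2.projectPoints(np.array(X,float).reshape(-1,1,3),np.array(c["rvec"],float),np.array(c["tvec"],float),K(c),np.array([c["k1"],0,0,0.]))[0].reshape(-1,2)
def cloud(c):
    h,w=c["depth"].shape; u,v=np.meshgrid(np.arange(w),np.arange(h))
    o,d=ray(c,np.c_[u.ravel(),v.ravel()]); P=o+d*c["depth"].ravel()[:,None]; P[c["depth"].ravel()<=0]=np.nan
    return P.reshape(h,w,3)
def crop(c,x0,x1,y0,y1,s,f): cv2.imwrite(f,cv2.resize(c["img"][y0:y1,x0:x1,::-1],None,fx=s,fy=s,interpolation=cv2.INTER_CUBIC))
E
python3 - <<'E'
from h import *
c=read_camera("top")
a=c["img"]
A=cv2.resize(a[165:240,230:320],None,fx=7,fy=7,interpolation=cv2.INTER_CUBIC)[:,:,::-1]
cv2.imwrite("pics/cropA.png",A)
crop(c,380,490,170,290,5,"pics/cropB.png")
P=cloud(c)
for n,p in dict(plate=(255,210),table=(200,300),deck=(415,225),tread=(430,265),robotend=(274,180)).items(): print(n,P[p[1],p[0]].round(4))
E
```

```text
plate [0.6052 0.2695 0.0073]
table [0.3825 0.399  0.0008]
deck [ 0.573  -0.1036  0.0916]
tread [ 0.4835 -0.1406  0.0816]
robotend [0.6802 0.2249 0.0076]
```

View pics/cropA.png

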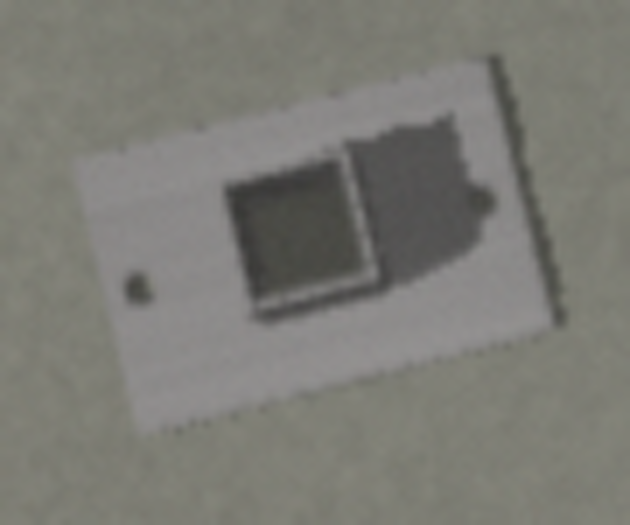

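View pics/cropB.png

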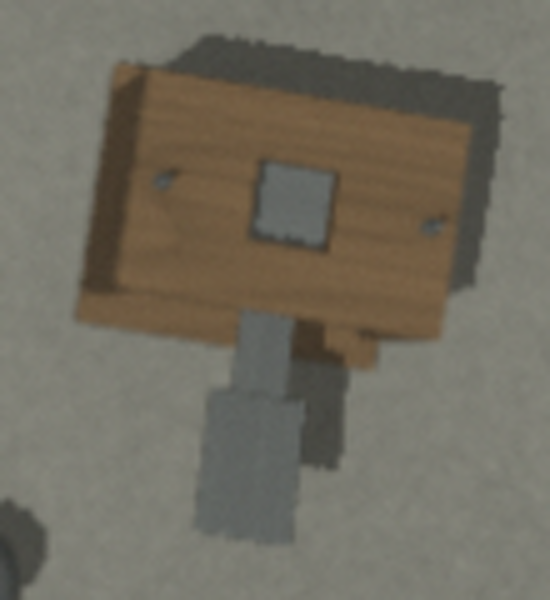

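The crop confirms the grey metal plate. Its holes are at about (249.6,206) and (298.6,194). The stand's pins are at about (412.6,206) and (466.4,215), and its tread is around (430,263). Next I'll measure them.

```bash
python3 - <<'E'
from h import *
c=read_camera("top")
def rect(W):
    (cx,cy),(w,h),a=cv2.minAreaRect((W[:,:2]*1000).astype(np.float32)); 
    b=cv2.boxPoints(((cx,cy),(w,h),a)); e=b[1]-b[0]; f=b[2]-b[1]; l=e if np.linalg.norm(e)>np.linalg.norm(f) else f
    return np.round([cx,cy,w,h],1), round(float(np.degrees(np.arctan2(l[1],l[0])))%180,2)
A=np.array([(75,158),(490,60),(557,325),(140,432)])/7+np.array([230,165])-0.43
W=onz(c,A,.008); print("plate corners",(W*1000).round(1).tolist(),rect(W))
H=onz(c,np.array([(137,289),(480,202)])/7+np.array([230,165])-.43,.006); print("holes mid",H.mean(0),np.linalg.norm(H[0]-H[1]),H)
T=onz(c,np.array([(228,185),(343,152),(380,278),(255,308)])/7+np.array([230,165])-.43,.063); print("collar",T.mean(0),rect(T))
D=np.array([(147,67),(472,122),(440,338),(118,292)])/5+np.array([380,170])-.4
W=onz(c,D,.09); print("deck",(W*1000).round(1).tolist(),rect(W))
p=onz(c,np.array([(163,181),(432,227)])/5+np.array([380,170])-.4,.096); print("pins",p,p.mean(0),np.linalg.norm(p[0]-p[1]))
h=onz(c,np.array([(261,160),(338,172),(328,250),(249,238)])/5+np.array([380,170])-.4,.09);print("hole",h.mean(0),rect(h))
t=onz(c,np.array([(210,388),(304,402),(294,545),(194,530)])/5+np.array([380,170])-.4,.084);print("tread",t.mean(0),rect(t))
R=cv2.Rodrigues(np.array(c["rvec"]))[0]; print("cam",-R.T@c["tvec"])
P=cloud(c); 
hh=P[:,:,2]
m=(abs(hh-.0905)<.004); m[:, :380]=0;m[:,490:]=0;m[:170]=0;m[245:]=0
print("deckmask",rect(P[m]), m.sum())
m=(abs(hh-.008)<.005)&(c["img"].min(2)>110); m[:, :230]=0;m[:,320:]=0;m[:165]=0;m[240:]=0
cv2.imwrite("pics/m.png",(m*255).astype(np.uint8)); print("platemask",rect(onz(c,np.argwhere(m)[:,::-1],.008)),m.sum())
from scipy.spatial.transform import Rotation
o=get_obs();q=o["tool_rot"];print(Rotation.from_quat(q[[1,2,3,0]]).as_matrix().round(3))
E
```

```text
plate corners [[660.9, 307.5, 8.0], [698.5, 162.2, 8.0], [605.4, 136.6, 8.0], [565.0, 281.4, 8.0]] (array([632.7, 221.9,  99.3, 150.3]), 105.22)
holes mid [0.63176025 0.22451313 0.006     ] 0.1242713706263187 [[0.61523113 0.28440997 0.006     ]
 [0.64828938 0.16461629 0.006     ]]
collar [0.63140987 0.22084616 0.063     ] (array([632. , 220.5,  43.8,  42.5]), 14.68)
deck [[668.1, -90.2, 90.0], [646.1, -239.8, 90.0], [547.6, -224.1, 90.0], [565.8, -77.3, 90.0]] (array([ 607.5, -158.7,  151.2,  103.1]), 82.81)
pins [[ 0.61578722 -0.09614944  0.096     ]
 [ 0.59741254 -0.21858486  0.096     ]] [ 0.60659988 -0.15736715  0.096     ] 0.12380655123622648
hole [ 0.60660161 -0.15738385  0.09      ] (array([ 606.6, -157.2,   36.4,   35.9]), 82.38)
tread [ 0.48851332 -0.13927676  0.084     ] (array([ 488.4, -139.9,   45.9,   65.3]), 173.75)
cam [0.53950036 0.11630237 1.00924909]
deckmask (array([ 606.4, -156.9,  151.4,  100.9]), 81.47) 2564
platemask (array([626.5, 222.1, 182.5, 218.5]), 91.08) 1929
[[ 0.974 -0.     0.225]
 [-0.225 -0.001  0.974]
 [ 0.    -1.    -0.001]]
```

```bash
python3 -m jog '[[[35,0,-20],0],[[70,0,-39],0.12],[[106,0,-59],0.24],[[141,0,-79],0.36],[[177,0,-98],0.48],[[212,0,-118],0.60],[[247,0,-138],0.72],[[283,0,-157],0.84],[[318,0,-177],0.96],[[353,0,-197],1.077],[[389,0,-217],1.077],[[424,0,-236],1.077],[[459,0,-256],1.077],[[495,0,-276],1.077],[[530,0,-295],1.077],[[550,0,-306],1.077],[[565,0,-315],1.077],[[565,0,-315],1.077],[[565,0,-315],1.077],[[565,0,-315],1.077]]' 85
cat > look.py <<'E'
from h import *
import sys
from scipy.spatial.transform import Rotation
tag=sys.argv[1]
for n in sys.argv[2:]:
    c=read_camera(n); cv2.imwrite(f"pics/{n}{tag}.png",c["img"][:,:,::-1]); np.save(f"pics/{n}{tag}.npy",c,allow_pickle=True)
o=get_obs();q=o["tool_rot"]
print(o["t"],o["eef_pos"].round(4),o["contact_force"].round(2),o["gripper_width"],"q",o["q"].round(2));print(Rotation.from_quat(q[[1,2,3,0]]).as_matrix().round(4))
E
python3 look.py 1 wrist top
```

```text
t: 1.92
eef_pos: [0.6307, 0.2249, 0.231]
tool_rot: [-0.562, 0.562, -0.429, 0.428]
contact_force: [0.3, 0.1, -0.5]
gripper_width: 0.994
2.0167 [0.6304 0.2255 0.2312] [ 0.13 -0.12 -0.07] 0.9946400943818422 q [-0.72  0.49  0.41  1.59 -0.21  1.1   0.01]
[[ 2.662e-01 -8.000e-04  9.639e-01]
 [-9.639e-01  8.000e-04  2.662e-01]
 [-1.000e-03 -1.000e+00 -5.000e-04]]
```

View pics/wrist1.png

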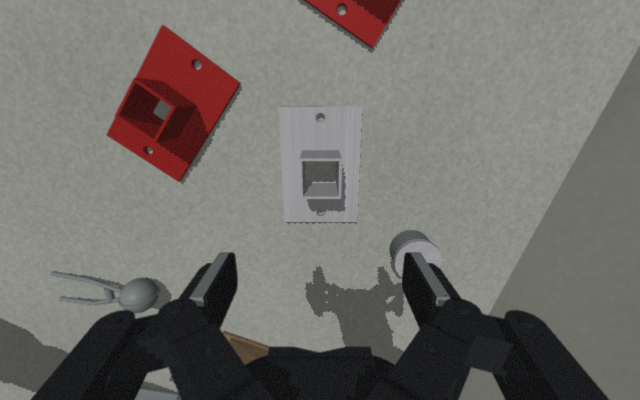

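The wrist view shows the aluminium plate square to the jaws, with holes at (320,117) and (320,212) and the collar around (322,178). I'll refine its pose from this view.

```bash
python3 - <<'E'
from h import *
c=np.load("pics/wrist1.npy",allow_pickle=True).item()
R,t=RT(c);print("cam",-R.T@t)
crop(c,265,375,95,235,4,"pics/w1c.png")
P=cloud(c)
m=abs(P[:,:,2]-.008)<.0035; m&=c["img"].min(2)>0
n=np.zeros(m.shape,bool); n[95:235,265:375]=1
m=(m&n)
cs=max(cv2.findContours(m.astype(np.uint8),cv2.RETR_EXTERNAL,cv2.CHAIN_APPROX_NONE)[0],key=cv2.contourArea)
W=onz(c,cs.reshape(-1,2),.008)[:,:2]*1000
print(cv2.minAreaRect(W.astype(np.float32)),m.sum())
E
```

```text
cam [0.60921544 0.3042071  0.37411182]
((631.8313598632812, 224.1400146484375), (100.0969009399414, 148.77719116210938), 15.415506362915039) 7011
```

View pics/w1c.png

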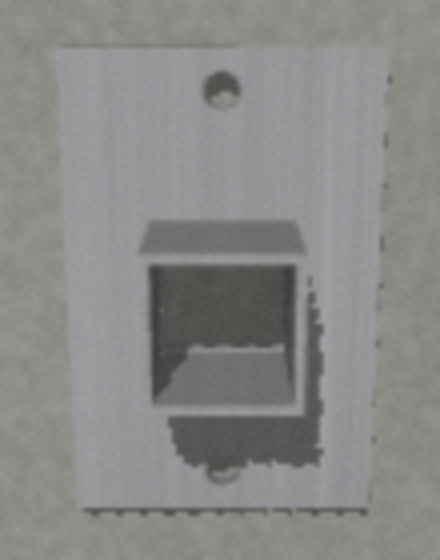

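```bash
python3 -m jog '[[[1,30,0],0],[[1,65,0],0],[[1,100,0],0],[[1,130,0],0],[[1,155,0],0],[[1,175,0],0],[[1,190,0],0],[[1,200,0],0],[[1,206,0],0],[[1,210,0],0],[[1,211,0],0],[[1,211,0],0],[[1,211,0],0],[[1,211,0],0]]' 85
python3 look.py 2 wrist scene
```

```text
t: 3.18
eef_pos: [0.6324, 0.223, 0.0212]
tool_rot: [0.563, -0.562, 0.429, -0.429]
contact_force: [-0.7, 0.3, 0.3]
gripper_width: 0.997
3.2833 [0.6321 0.2229 0.0209] [ 0.1   0.14 -0.51] 0.997437002349038 q [-0.65  0.73  0.32  1.72 -0.31  0.74  0.09]
[[ 2.637e-01  9.000e-04  9.646e-01]
 [-9.646e-01  5.000e-04  2.637e-01]
 [-2.000e-04 -1.000e+00  1.000e-03]]
```

View pics/wrist2.png

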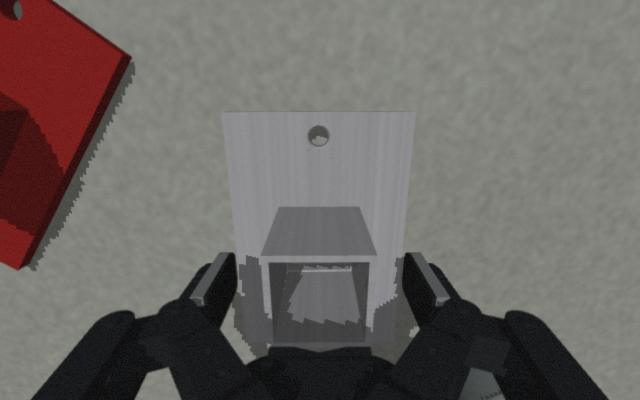

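The collar (262–377 px) sits centred between the pads. Closing the fingers now.

```bash
python3 -m jog '[[[0,0,0],0],[[0,0,0],0],[[0,0,0],0],[[0,0,0],0],[[0,0,0],0],[[0,0,0],0],[[0,0,0],0],[[0,0,0],0],[[0,0,0],0],[[0,0,0],0],[[0,0,0],0],[[0,0,0],0]]' 30 40
python3 look.py 3 wrist
```

```text
t: 4.28
eef_pos: [0.632, 0.2229, 0.0205]
tool_rot: [0.562, -0.562, 0.429, -0.429]
contact_force: [0.9, 0.5, 2.7]
gripper_width: 0.541
4.3333 [0.632  0.2228 0.0205] [ 0.88 -0.23  3.65] 0.533107757218223 q [-0.65  0.73  0.32  1.72 -0.31  0.74  0.09]
[[ 2.638e-01  5.000e-04  9.646e-01]
 [-9.646e-01  2.000e-04  2.638e-01]
 [-0.000e+00 -1.000e+00  6.000e-04]]
```

View pics/wrist3.png

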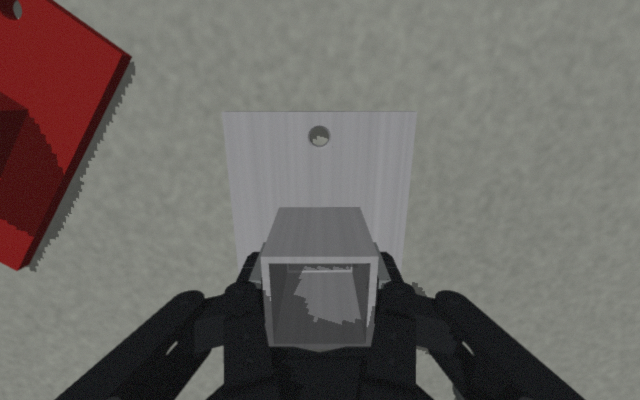

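The pads hold the collar at about 46 mm. Lifting.

```bash
python3 -m jog '[[[0,-2,0],0],[[0,-6,0],0],[[0,-14,0],0],[[0,-26,0],0],[[0,-42,0],0],[[0,-62,0],0],[[0,-84,0],0],[[0,-106,0],0],[[0,-126,0],0],[[0,-144,0],0],[[0,-158,0],0],[[0,-166,0],0],[[0,-170,0],0],[[0,-170,0],0],[[0,-170,0],0],[[0,-170,0],0]]'
python3 look.py 4 wrist top
```

```text
t: 5.67
eef_pos: [0.631, 0.2226, 0.1891]
tool_rot: [-0.562, 0.563, -0.429, 0.429]
contact_force: [-0.7, 0.5, -2.7]
gripper_width: 0.533
5.7667 [0.6311 0.2226 0.1891] [ 0.09 -0.39 -2.47] 0.5369913911362045 q [-0.71  0.53  0.4   1.63 -0.23  1.03  0.03]
[[ 2.638e-01 -1.800e-03  9.646e-01]
 [-9.646e-01 -8.000e-04  2.638e-01]
 [ 3.000e-04 -1.000e+00 -1.900e-03]]
```

View pics/wrist4.png

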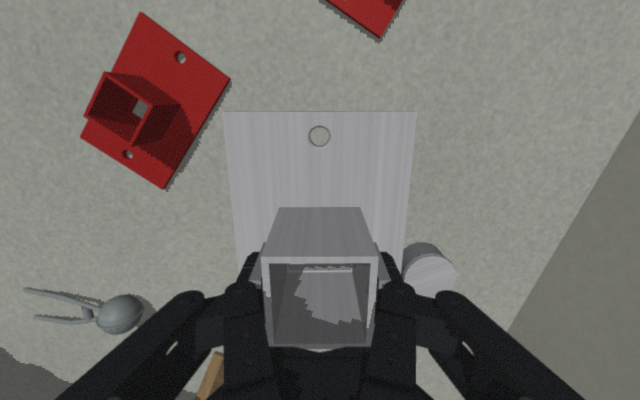

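```bash
python3 -m jog '[[[7,0,-2],0.01],[[22,0,-8],0.03],[[46,0,-16],0.06],[[76,0,-26],0.1],[[108,0,-37],0.14],[[140,0,-48],0.18],[[172,0,-59],0.22],[[204,0,-70],0.26],[[236,0,-81],0.3],[[266,0,-91],0.34],[[294,0,-101],0.37],[[318,0,-109],0.39],[[336,0,-115],0.405],[[349,0,-120],0.416],[[357,0,-123],0.416],[[360,0,-124],0.416],[[360,0,-124],0.416],[[360,0,-124],0.416],[[360,0,-124],0.416]]'
python3 look.py 5 wrist top scene
```

```text
t: 7.35
eef_pos: [0.6074, -0.1554, 0.1901]
tool_rot: [0.462, -0.462, 0.536, -0.535]
contact_force: [-0.2, 0.7, -2.3]
gripper_width: 0.535
7.5 [ 0.6074 -0.1559  0.1902] [ 0.76  0.23 -1.95] 0.5348363363422963 q [-0.25  0.48  0.55  1.75 -0.3   1.    0.27]
[[-1.466e-01 -1.000e-04  9.892e-01]
 [-9.892e-01  4.000e-04 -1.466e-01]
 [-4.000e-04 -1.000e+00 -2.000e-04]]
```

View pics/wrist5.png

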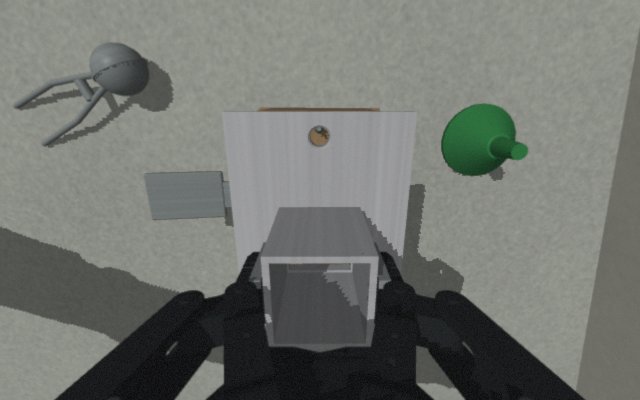

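View pics/top5.png

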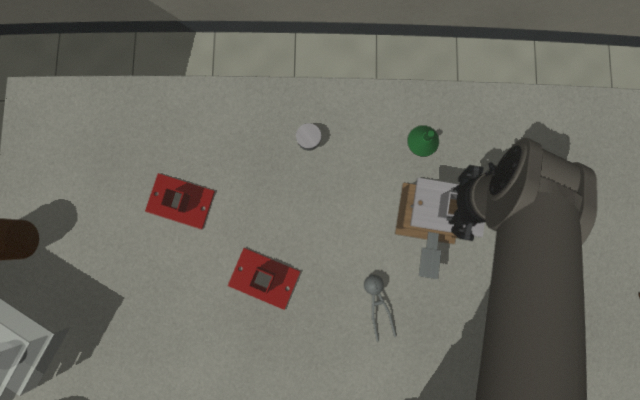

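```bash
python3 - <<'E'
from h import *
c=np.load("pics/wrist5.npy",allow_pickle=True).item()
crop(c,295,345,95,155,10,"pics/w5c.png")
P=cloud(c)
u=.190-.0205
print("edge corners", (onz(c,[(224,112),(416,112)],u+.008)*1000).round(1), "hole top",(onz(c,[(319,136)],u+.008)*1000).round(1), "depths",P[136,300],P[136,350],P[106+2,300])
# expected pin top/base in this view
for z in (.090,.096,.104): print(z,proj(c,[[.6158,-.0961,z]]), proj(c,[[.6066-.1487*-.062*-1*-1,-.1574+.0613,z]]))
print(proj(c,[[.6074+.062*.1466,-.1559+.062*.9892,u+.008]]))
E
```

```text
edge corners [[569.9 -73.1 177.5]
 [667.5 -87.6 177.5]] hole top [[616.4 -92.3 177.5]] depths [ 0.60661105 -0.09069276  0.17846583] [ 0.63252324 -0.09453638  0.17848178] [ 0.59855238 -0.07958572  0.02511557]
0.09 [[319.14134074 127.96927744]] [[319.16484397 127.96570755]]
0.096 [[319.12894305 128.67592408]] [[319.15302246 128.67226951]]
0.104 [[319.11143518 129.67383445]] [[319.13632826 129.67006052]]
[[319.73119055 140.35086669]]
```

View pics/w5c.png

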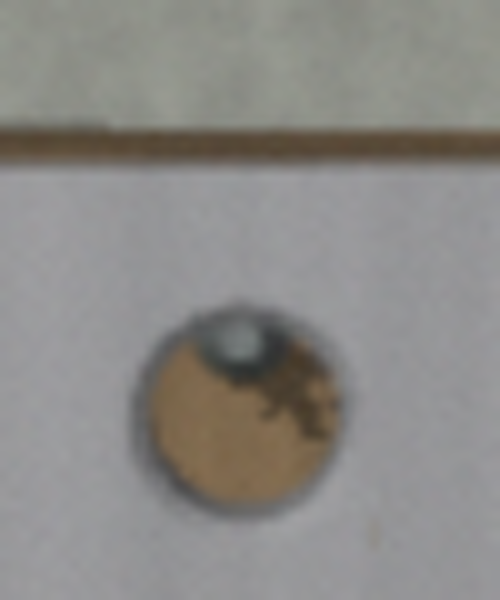

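```bash
python3 - <<'E'
from h import *
c=np.load("pics/wrist5.npy",allow_pickle=True).item()
H=onz(c,[(318.75,135.55)],.1775)[0]; T=onz(c,[(318.35,128.55)],.104)[0]
d=(T-H)[:2]*1000; x=np.array([-.1466,-.9892]); z=np.array([.9892,-.1466])
print(H,T,d,"tool x,z",d@x,d@z)
c=np.load("pics/scene5.npy",allow_pickle=True).item()
crop(c,200,320,120,220,6,"pics/s5c.png")
E
```

```text
[ 0.61634469 -0.09201547  0.1775    ] [ 0.61534473 -0.09517624  0.104     ] [-0.99995771 -3.16076668] tool x,z 3.2732242033429015 -0.5257897682800716
```

View pics/s5c.png

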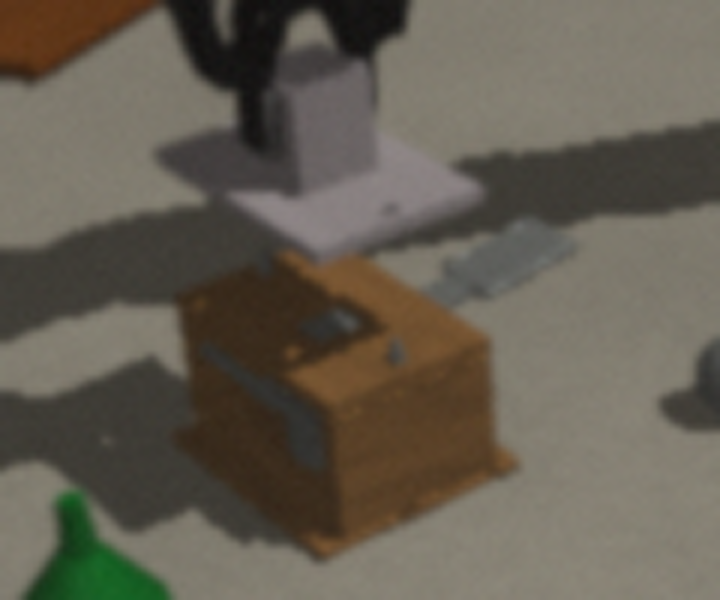

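The plate is level and square in the scene crop. The pin is offset by about (+3.3, −0.5) mm in the tool axes. I'll correct that, descend to just above the pin tips and look again.

```bash
python3 -m jog '[[[1,3,0],0],[[2,9,-0.5],0],[[3,18,-0.5],0],[[3,28,-0.5],0],[[3,38,-0.5],0],[[3,47,-0.5],0],[[3,52,-0.5],0],[[3,55,-0.5],0],[[3,55,-0.5],0],[[3,55,-0.5],0],[[3,55,-0.5],0]]'
python3 look.py 6 wrist scene
python3 - <<'E'
from h import *
c=np.load("pics/wrist6.npy",allow_pickle=True).item()
crop(c,295,345,95,155,10,"pics/w6c.png")
c=np.load("pics/scene6.npy",allow_pickle=True).item()
crop(c,200,320,120,220,6,"pics/s6c.png")
E
```

```text
t: 8.42
eef_pos: [0.6066, -0.1603, 0.1358]
tool_rot: [-0.462, 0.461, -0.536, 0.536]
contact_force: [0.0, -0.0, -2.1]
gripper_width: 0.536
8.5167 [ 0.6066 -0.1602  0.1358] [ 0.85  0.49 -2.18] 0.5347059975507933 q [-0.22  0.55  0.52  1.79 -0.34  0.9   0.31]
[[-1.484e-01  1.000e-03  9.889e-01]
 [-9.889e-01 -1.000e-04 -1.484e-01]
 [-1.000e-04 -1.000e+00  1.000e-03]]
```

View pics/w6c.png

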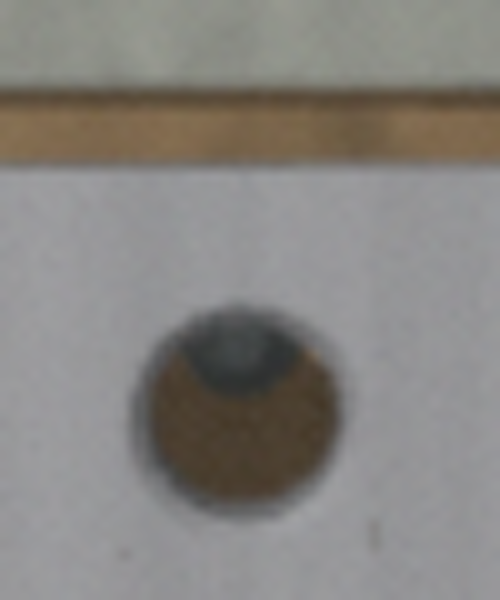

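View pics/s6c.png

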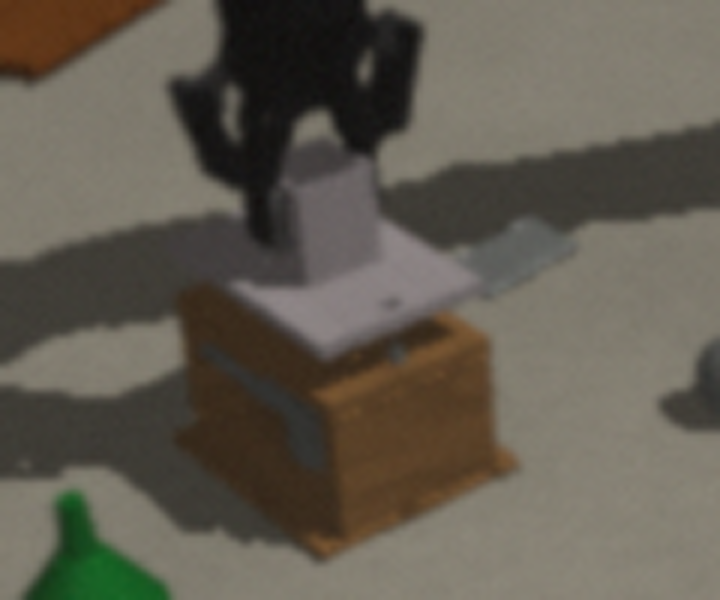

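```bash
python3 - <<'E'
from h import *
c=np.load("pics/wrist6.npy",allow_pickle=True).item()
H=onz(c,[(318.75,135.55)],.1233)[0]; x=np.array([-.1484,-.9889]); z=np.array([.9889,-.1484])
for p in [(318.55,128.75)]:
  T=onz(c,[p],.104)[0]; d=(T-H)[:2]*1000; print(H,T,d@x,d@z)
s=np.load("pics/scene6.npy",allow_pickle=True).item()
hs=np.array([392,302])/6+[200,120]-.42; ps=np.array([398,350])/6+[200,120]-.42
H2=onz(s,[hs],.1233)[0];T2=onz(s,[ps],.103)[0]; d=(T2-H2)[:2]*1000; print(H2,T2,d@x,d@z)
E
```

```text
[ 0.61564139 -0.09684474  0.1233    ] [ 0.61574254 -0.09517763  0.104     ] -1.663614239596461 -0.14737365223527157
[ 0.6146034  -0.09794495  0.1233    ] [ 0.6227825  -0.08727978  0.103     ] -11.76056647622153 6.505595457208791
```

```bash
python3 - <<'E'
from h import *
s=np.load("pics/scene6.npy",allow_pickle=True).item()
f=lambda X:((proj(s,[X])[0]-[200,120]+.42)*6).round(1)
for z in(.09,.104): print("pin",z,f([.6157,-.0957,z]))
print("hole",f([.6156,-.0968,.1233]))
P=cloud(s); hh=np.array([[int(380/6)+200,int(330/6)+120],[int(430/6)+200,int(270/6)+120],[int(350/6)+200,int(325/6)+120]])
for u,v in hh: print(P[v,u])
w=np.load("pics/wrist6.npy",allow_pickle=True).item(); Q=cloud(w); print(Q[135,295:300].mean(0),Q[135,340:345].mean(0),Q[160,300:340].mean(0),"deck",Q[106,300:340].mean(0))
E
```

```text
pin 0.09 [398.4 360.9]
pin 0.104 [396.4 337.3]
hole [392.1 303.5]
[ 0.63492162 -0.08538395  0.11947414]
[ 0.58054418 -0.10640579  0.1226377 ]
[ 0.64576218 -0.09484411  0.12429884]
[ 0.60440025 -0.09482213  0.1236248 ] [ 0.62774126 -0.09831041  0.12392941] [ 0.614107   -0.10967331  0.1238501 ] deck [ 0.61815734 -0.08294501  0.09056472]
```

Both views agree: the hole needs about −1.5 mm along tool x. I'll correct that, dip the tips into the holes, and check.

```bash
python3 -m jog '[[[-0.8,0,0],0],[[-1.5,1,0],0],[[-1.5,3,0],0],[[-1.5,6,0],0],[[-1.5,9,0],0],[[-1.5,12,0],0],[[-1.5,14,0],0],[[-1.5,14,0],0],[[-1.5,14,0],0]]'
python3 look.py 7 wrist
python3 - <<'E'
from h import *
c=np.load("pics/wrist7.npy",allow_pickle=True).item()
crop(c,295,345,95,155,10,"pics/w7c.png")
E
```

```text
t: 9.27
eef_pos: [0.6063, -0.1586, 0.1211]
tool_rot: [0.461, -0.461, 0.536, -0.536]
contact_force: [0.5, 0.2, -2.3]
gripper_width: 0.531
9.3167 [ 0.6064 -0.1587  0.1212] [-0.17 -0.34 -2.23] 0.532194302324012 q [-0.21  0.57  0.51  1.8  -0.35  0.87  0.31]
[[-1.486e-01 -1.000e-04  9.889e-01]
 [-9.889e-01 -1.000e-04 -1.486e-01]
 [ 1.000e-04 -1.000e+00 -1.000e-04]]
```

View pics/w7c.png

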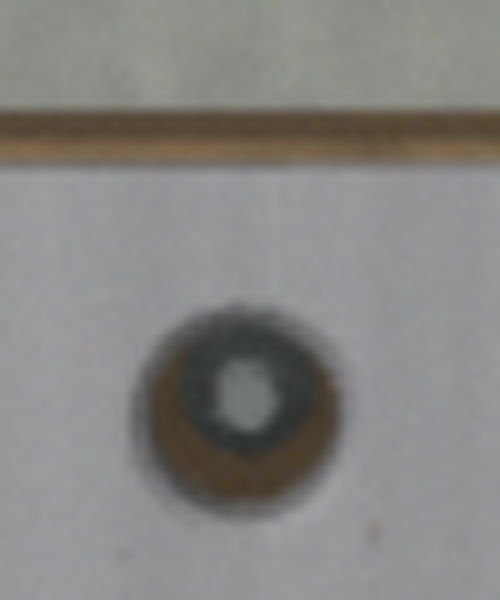

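The pin tip at crop (246,395) is nearly concentric with the hole at (242,410), with no side force. Lowering to the deck slowly.

```bash
python3 -m jog '[[[-0.3,1,0],0],[[-0.3,2,0],0],[[-0.3,3,0],0],[[-0.3,4,0],0],[[-0.3,5,0],0],[[-0.3,6,0],0],[[-0.3,7,0],0],[[-0.3,8,0],0],[[-0.3,8.7,0],0],[[-0.3,9.4,0],0],[[-0.3,10,0],0],[[-0.3,10,0],0],[[-0.3,10,0],0]]'
python3 look.py 8 wrist
python3 - <<'E'
from h import *
c=np.load("pics/wrist8.npy",allow_pickle=True).item()
crop(c,295,345,95,155,10,"pics/w8c.png")
E
```

```text
t: 10.4
eef_pos: [0.6064, -0.1583, 0.1113]
tool_rot: [0.461, -0.461, 0.536, -0.536]
contact_force: [0.4, -0.5, -2.5]
gripper_width: 0.531
10.45 [ 0.6065 -0.1583  0.1113] [ 0.17  0.28 -0.97] 0.5374337404548468 q [-0.21  0.58  0.51  1.8  -0.36  0.85  0.32]
[[-1.485e-01  1.000e-04  9.889e-01]
 [-9.889e-01  0.000e+00 -1.485e-01]
 [-0.000e+00 -1.000e+00  1.000e-04]]
```

View pics/w8c.png

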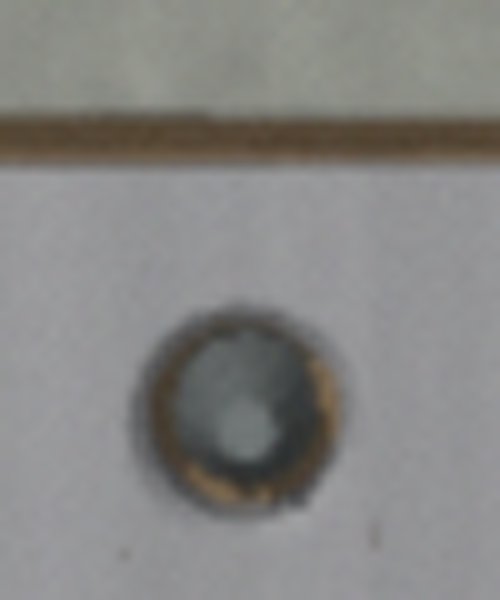

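The pin stands through the hole with an even gap. About 1 mm remains.

```bash
python3 -m jog '[[[0,0.4,0],0],[[0,0.8,0],0],[[0,1.2,0],0],[[0,1.2,0],0],[[0,1.2,0],0]]'
```

```text
t: 10.87
eef_pos: [0.6065, -0.1583, 0.1105]
tool_rot: [-0.461, 0.461, -0.536, 0.536]
contact_force: [-1.4, 0.6, 3.4]
gripper_width: 0.534
```

It's on the deck (force went from −2.5 to +3.4 N). Releasing.

```bash
python3 -m jog '[[[0,0,0],0],[[0,0,0],0],[[0,0,0],0],[[0,0,0],0],[[0,0,0],0],[[0,0,0],0],[[0,0,0],0],[[0,0,0],0]]' 66
python3 look.py 9 wrist
```

```text
t: 11.53
eef_pos: [0.6064, -0.1583, 0.1101]
tool_rot: [-0.461, 0.461, -0.536, 0.536]
contact_force: [0.4, 0.6, 0.3]
gripper_width: 0.776
11.5833 [ 0.6065 -0.1583  0.1101] [ 0.83 -0.24 -1.1 ] 0.7744202582692356 q [-0.21  0.58  0.5   1.8  -0.36  0.85  0.32]
[[-1.485e-01  1.000e-04  9.889e-01]
 [-9.889e-01  0.000e+00 -1.485e-01]
 [-0.000e+00 -1.000e+00  1.000e-04]]
```

View pics/wrist9.png

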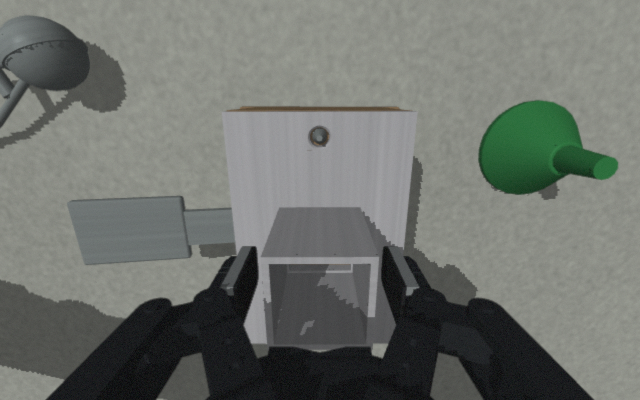

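The pads are clear on both sides (gaps at 250 and 390 px). Next I'll retreat straight up and check flushness.

```bash
python3 -m jog '[[[0,-3,0],0],[[0,-10,0],0],[[0,-22,0],0],[[0,-38,0],0],[[0,-56,0],0],[[0,-74,0],0],[[0,-92,0],0],[[0,-106,0],0],[[0,-115,0],0],[[0,-120,0],0],[[0,-120,0],0],[[0,-120,0],0]]'
python3 look.py 10 wrist scene
python3 - <<'E'
from h import *
c=np.load("pics/scene10.npy",allow_pickle=True).item()
crop(c,200,320,120,220,6,"pics/s10c.png")
c=np.load("pics/wrist10.npy",allow_pickle=True).item()
P=cloud(c); m=abs(P[:,:,2]-.098)<.006; m[:,:230]=0; m[:,410:]=0
X=P[m]; A=np.c_[X[:,:2]-X[:,:2].mean(0),np.ones(len(X))]; k=np.linalg.lstsq(A,X[:,2],rcond=None)[0]; print(m.sum(),"tilt",k[:2],"z",k[2])
cs=max(cv2.findContours(m.astype(np.uint8),cv2.RETR_EXTERNAL,cv2.CHAIN_APPROX_NONE)[0],key=cv2.contourArea)
print(cv2.minAreaRect((onz(c,cs.reshape(-1,2),.098)[:,:2]*1000).astype(np.float32)))
m=c["depth"]*0
E
```

```text
t: 12.58
eef_pos: [0.6062, -0.1581, 0.2299]
tool_rot: [0.461, -0.461, 0.536, -0.536]
contact_force: [0.4, -0.2, -1.5]
gripper_width: 0.776
12.6833 [ 0.6059 -0.1581  0.2291] [-0.54  0.48  0.24] 0.7735723533606618 q [-0.27  0.44  0.58  1.71 -0.27  1.07  0.25]
[[-1.485e-01 -1.700e-03  9.889e-01]
 [-9.889e-01  2.000e-04 -1.485e-01]
 [ 0.000e+00 -1.000e+00 -1.700e-03]]
11526 tilt [-0.00032522  0.00014464] z 0.0984252917312999
((606.559814453125, -156.67962646484375), (149.6636505126953, 100.12943267822266), 81.53925323486328)
```

View pics/s10c.png

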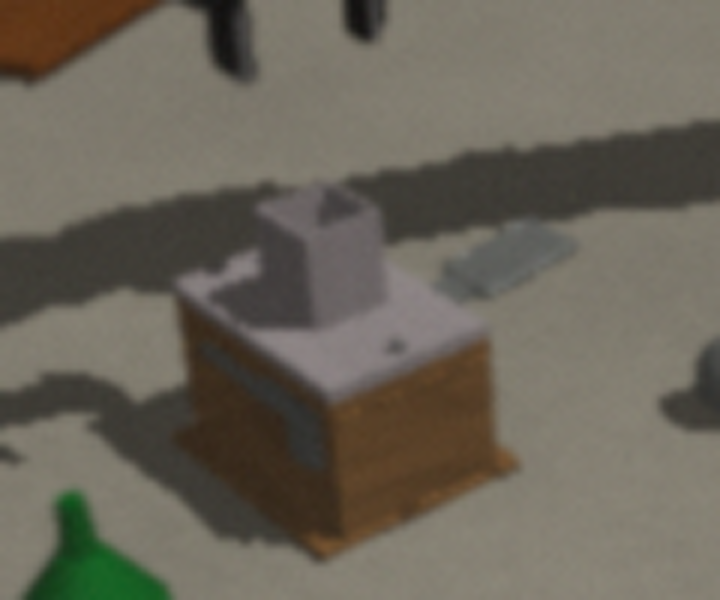

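View pics/wrist10.png

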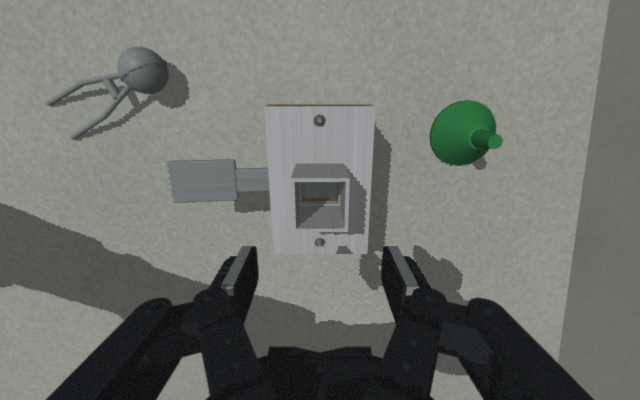

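The plate is flush: tilt is about 0, the top is at 98.4 mm, and it's centred within 1 mm with both pins through at (320,120) and (320,242). Now I'll shut the fingers and go over the tread.

```bash
python3 -m jog '[[[0,0,-6],0],[[0,0,-20],0],[[0,0,-40],0],[[-1,0,-62],0],[[-1,0,-84],0],[[-1,0,-102],0],[[-1,2,-115],0],[[-1,10,-121.5],0],[[-1,24,-121.5],0],[[-1,42,-121.5],0],[[-1,60,-121.5],0],[[-1,74,-121.5],0],[[-1,83,-121.5],0],[[-1,88,-121.5],0],[[-1,90,-121.5],0],[[-1,90,-121.5],0],[[-1,90,-121.5],0]]' 0 40
python3 look.py 11 wrist scene top
python3 - <<'E'
from h import *
c=np.load("pics/scene11.npy",allow_pickle=True).item()
crop(c,200,330,100,220,5,"pics/s11c.png")
E
```

```text
t: 14.1
eef_pos: [0.4869, -0.1395, 0.1405]
tool_rot: [-0.462, 0.461, -0.536, 0.536]
contact_force: [0.2, 0.8, -0.1]
gripper_width: -0.0
14.25 [ 0.4869 -0.1394  0.1407] [-0.93  0.05  0.74] -0.0027188170976509343 q [-0.3   0.35  0.56  2.07 -0.26  0.79  0.27]
[[-1.485e-01  1.300e-03  9.889e-01]
 [-9.889e-01  0.000e+00 -1.485e-01]
 [-2.000e-04 -1.000e+00  1.300e-03]]
```

View pics/s11c.png

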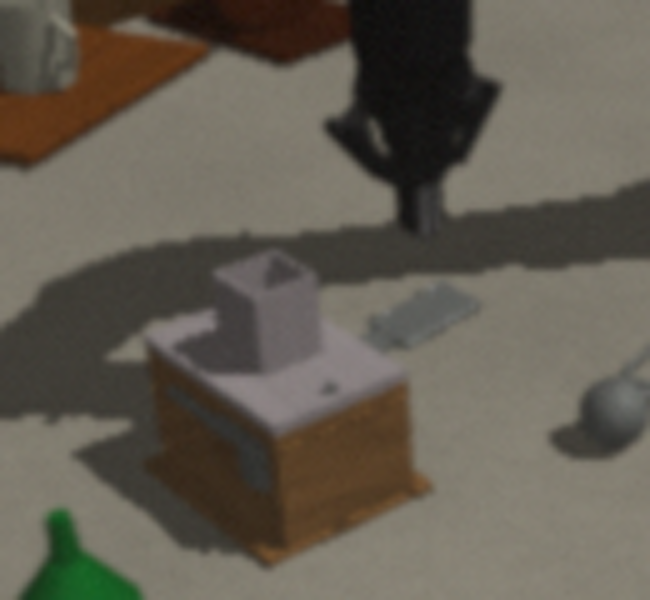

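View pics/wrist11.png

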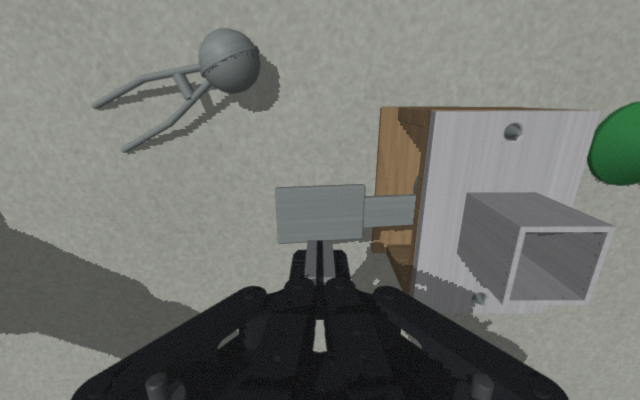

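The shut fingertips at (320,245) are over the middle of the tread, which spans 276–365 px. Descending to touch, then on to level.

```bash
python3 -m jog '[[[0,8,0],0],[[0,20,0],0],[[0,34,0],0],[[0,44,0],0],[[0,50,0],0],[[0,54,0],0],[[0,58,0],0],[[0,62,0],0],[[0,62,0],0]]'
python3 -m jog '[[[0,2,0],0],[[0,4,0],0],[[0,6,0],0],[[0,8,0],0],[[0,10,0],0],[[0,12,0],0],[[0,14,0],0],[[0,15,0],0],[[0,16,0],0],[[0,16,0],0],[[0,16,0],0]]'
python3 look.py 12 wrist scene
cat > tread.py <<'E'
from h import *
import sys
c=np.load(sys.argv[1],allow_pickle=True).item()
P=cloud(c); a=np.array([.9889,-.1487]); b=np.array([.1487,.9889])
D=P[:,:,:2]-np.array([.6065,-.157]); X=D@a; Y=D@b; Z=P[:,:,2]
m=(X<-.093)&(X>-.15)&(abs(Y)<.02)&(Z>.02)&(Z<.1)&(c["img"].min(2)>75)
A=np.c_[X[m]+.1215,np.ones(m.sum())]; z=Z[m]
for _ in range(6):
    k=np.linalg.lstsq(A,z,rcond=None)[0]; r=abs(A@k-z); g=r<max(.002,np.median(r)*2); A=A[g]; z=z[g]
print(len(z),"slope",k[0],"paddle~",.14+np.arctan(k[0]),"z mid",k[1],"Xrange",(A[:,0]-.1215).min(),(A[:,0]-.1215).max())
E
python3 tread.py pics/wrist11.npy; python3 tread.py pics/wrist12.npy;python3 tread.py pics/scene12.npy
```

```text
t: 15.0
eef_pos: [0.4863, -0.1394, 0.0778]
tool_rot: [0.461, -0.461, 0.536, -0.536]
contact_force: [-1.4, 0.8, 4.0]
gripper_width: -0.005
t: 15.92
eef_pos: [0.4861, -0.1392, 0.0619]
tool_rot: [0.461, -0.462, 0.536, -0.536]
contact_force: [-3.6, 0.1, 4.1]
gripper_width: -0.001
16.0167 [ 0.4861 -0.1392  0.062 ] [-3.8   0.28  5.46] 0.0036038225241725175 q [-0.22  0.48  0.47  2.12 -0.37  0.62  0.36]
[[-1.486e-01 -7.000e-04  9.889e-01]
 [-9.889e-01  2.000e-04 -1.486e-01]
 [-1.000e-04 -1.000e+00 -7.000e-04]]
3850 slope -0.14155239569423078 paddle~ -0.0006181694745645838 z mid 0.08459723855832756 Xrange -0.1499905796835096 -0.09300447109864196
3623 slope -0.004981502368283356 paddle~ 0.1350185388370377 z mid 0.0622835774931076 Xrange -0.1499586623811599 -0.09300776949825615
37 slope -0.014817846797335974 paddle~ 0.12518323757102331 z mid 0.06197588909889669 Xrange -0.14864305409911288 -0.0930199845612493
```

View pics/wrist12.png

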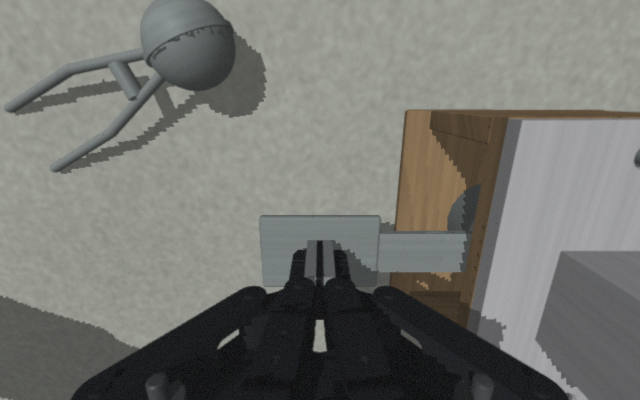

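The tread measures 0.135 rad with about 5 N upward force. One last nudge of 0.7 mm and a 1 s hold, then the final checks.

```bash
python3 -m jog '[[[0,0.4,0],0],[[0,0.7,0],0],[[0,0.7,0],0],[[0,0.7,0],0],[[0,0.7,0],0],[[0,0.7,0],0],[[0,0.7,0],0],[[0,0.7,0],0],[[0,0.7,0],0],[[0,0.7,0],0],[[0,0.7,0],0],[[0,0.7,0],0]]'
python3 look.py 13 wrist scene top; python3 tread.py pics/wrist13.npy
python3 - <<'E'
from h import *
c=np.load("pics/scene13.npy",allow_pickle=True).item()
P=cloud(c)
crop(c,190,340,110,240,5,"pics/s13c.png")
a=np.array([.9889,-.1487]); b=np.array([.1487,.9889]); D=P[:,:,:2]-np.array([.6065,-.157]); X=D@a; Y=D@b
m=(abs(X)<.045)&(abs(Y)<.07)&(abs(P[:,:,2]-.098)<.006)
A=np.c_[X[m],Y[m],np.ones(m.sum())]; print("plate",np.linalg.lstsq(A,P[m][:,2],rcond=None)[0],m.sum())
E
```

```text
t: 17.02
eef_pos: [0.4863, -0.1393, 0.0614]
tool_rot: [0.461, -0.461, 0.536, -0.536]
contact_force: [-3.3, -0.6, 5.5]
gripper_width: 0.0
17.1667 [ 0.4862 -0.1393  0.0614] [-4.03  0.27  5.09] -0.003320571056247923 q [-0.22  0.49  0.47  2.12 -0.37  0.62  0.36]
[[-1.486e-01 -3.000e-04  9.889e-01]
 [-9.889e-01  1.000e-04 -1.486e-01]
 [-1.000e-04 -1.000e+00 -3.000e-04]]
3638 slope -0.001821064767735772 paddle~ 0.1381789372453119 z mid 0.06170341123370034 Xrange -0.1499862617477187 -0.09301837448835167
plate [ 0.00033232 -0.00322131  0.09843125] 403
```

View pics/s13c.png

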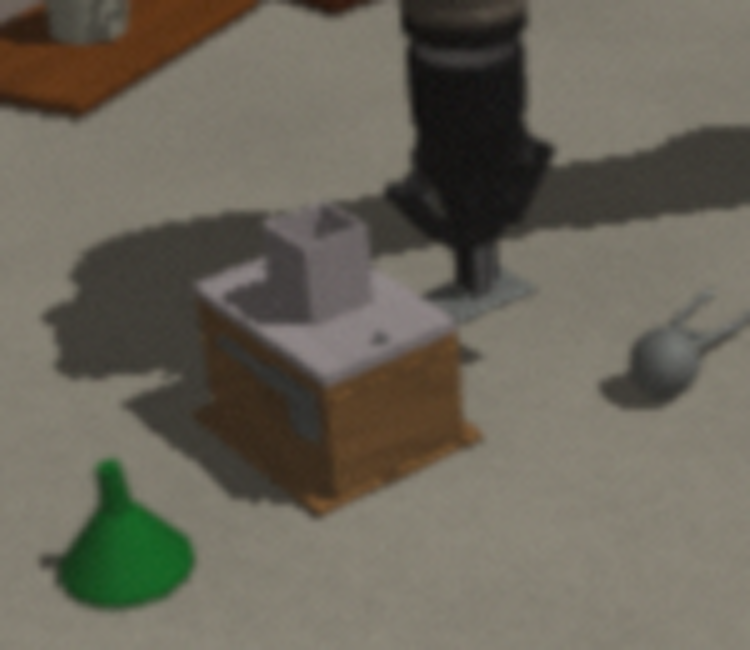

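View pics/top13.png

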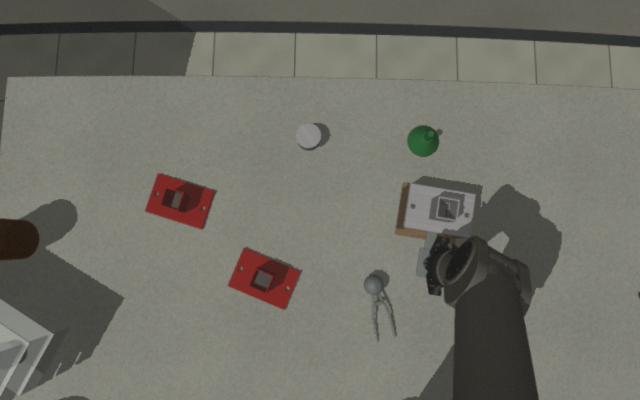

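The plate sits flush, the tread is level under the fingers, and the lidded tin (309,135), funnel (423,141) and strainer (375,285) are where they started. Handing in.

```bash
python3 -c "from station import *; print(hand_in())"
```

```text
the job is handed in; nothing more can be done
None
```

The aluminium hopper plate is flush on the deck over both pins and let go. The arm is holding the paddle level with shut fingers, and I handed the job in at about 17 s.

Last checks:
- **Plate:** its top is at 98.4 mm (98 expected) and its tilt is under 0.004 rad. It was centred within about 1 mm and square within about 0.002 rad when I let go; I did not re-measure those two after pressing the paddle.
- **Paddle:** it measures about 0.138 rad in the wrist camera (0.14 is level), with about 5 N of upward force and about 3–4 N of sideways force on the fingers.
- **Bystanders:** the lidded tin, funnel and strainer look unmoved in the top view. The open tin under the deck is hidden by the plate, so I did not check it directly, but nothing reached in there.

No check failed. The one disagreement came while aligning the plate: a first scene-camera estimate of the pin offset was about 12 mm out, because the plate hid the pin's tip. Projecting the known points back into that picture agreed with the wrist camera.

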